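# Clamp a roof bar with a star knob

### The arm

A 6-joint arm with a two-finger parallel gripper is mounted at the origin on the work surface. World frame = base frame: x ahead of the robot, y to its left, z up, the work surface at z = 0. Lengths are in m, angles in rad, forces in N, time in s.
With the tool pointing down it reaches from about 0.3 to 0.775 m from the base axis. Payload 14.6 kg.
Tool frame: the origin (TCP) lies at the very end of the fingers, on their centre line; the grasp point (between the pads) lies 19 mm behind it; y points along the fingers, z is the direction in which the jaws open and shut, and the axes are right-handed (so a half turn about y gives the same grasp; the last joint's range is limited). The gripper opens to 94 mm and grips with 3 to 60 N. Pads are 16 mm wide; open, the fingers measure 119 mm over their backs; the gripper's body (75 mm by 177 mm) begins 78 mm behind the grasp point.
Start: joints at [-1.273, 0.3, 1.521, -0, 1.321, -0.067], TCP at [0.196, -0.514, 0.205] pointing down, gripper open.
Joint ranges: [-3.03, 3.03], [-0.79, 2.21], [0.23, 2.52], [-1.04, 4.18], [0, 3.07], [-2.55, 2.55]. Speed limits (rad/s): [2.22, 2.22, 2.57, 3.14, 3.14, 3.14].

### API

Orientations are given as [roll, pitch, yaw] about the fixed x, y, z axes, in that order (R = Rz(yaw) Ry(pitch) Rx(roll)).
In Python, from station import get_obs, camera, hand_in, masks_of gives the robot as it stands.
- The arm moves only by the shell command python3 -m jog 'ROWS' [FORCE]. ROWS is text: rows parted by semicolons, each of 7 numbers parted by spaces: the shift along the world's x, y, z in mm, then the turn, a rotation vector about the world's x, y, z in degrees, then the closure, from 0 (fully open) to 1 (shut). A call has 1 to 10 rows; each row is the pose to reach, as a shift and turn from the pose measured when the call began; what a row does not reach only later rows make up. A row lasts 1/12 s, in which the tool goes at most 41.7 mm and 7.16 degrees, less where a joint would pass 70% of its speed; a pose out of reach is approached as far as the arm can. A call with a gripper value outside its range is refused whole. The fingers move at their own pace and stop on an object; FORCE is the grip in N (left out, the last holds). Time passes only in rows, so rows that repeat a pose let the fingers close. It gives the time, the measured TCP pose, the force and the opening at its end, in the units of the state.
- get_obs(): the state, without advancing time (a new reading comes with each control period).
- camera(name): name is "scene" or "top" or "wrist"; returns a dict with "img" (400x640x3 uint8, red, green, blue), "range_z" (400x640 float32, m along the optical axis (not along the pixel's ray), 0 where there is no reading), "fx", "fy", "cx", "cy" (pixels), "k1" (the pictures are not rectified: a ray, as slopes to the right and down, at radius r is drawn at 1 + k1 r^2 times it, then the intrinsics apply), "rvec" (rotation vector, rad) and "tvec" (3), from world to camera coordinates, as OpenCV has them. Camera axes: x right, y down, z forward; pixel columns grow to the right and rows downward; lengths in m; the calibration is good to about 2 mm. A picture is of the moment at which its call begins.
- hand_in(): hands the job in, once; it reports no verdict.
Trained networks look in the newest picture that a camera, given by its name, has taken for a name from the list of things; names that differ only in an ending like _2 or _b are one class to them, and where a whole thing is asked for, a point or a joint stands for the part that bears it (a point fixed in the world has none). Each returns a list of dicts, best first, with "conf" (0 to 1); they miss things now and then, are a little off and sometimes report something else, mostly with a low value. They report only what shows in the picture. A call takes as long as a camera call. They do not tell look-alikes from the thing itself.
- masks_of(thing, camera): "mask" (400x640 bool, what is visible of it) and "extent" ([left, top, right, bottom] in pixels, round what is visible of it).
The state is a dict: "time_s": time; "qpos": joint angles; "joint_vel": joint speeds; "tau": joint torques, N m; "ee_pos": TCP position; "eef_rot": TCP orientation; "force": force on the tool from outside, world axes, zero at the start; "moment": the same for the moment, N m; "grip_width": finger opening in m.
Only numpy, scipy, OpenCV 4.12 (cv2) and the standard library are available. Lean on these libraries where they do the work, as an engineer would, in place of code of your own. Each camera call takes 0.05 s, during which the arm holds its last target.

### The job

Push the short roof bar along its channel until it butts gently against the yellow stop under the raised jaw. Then turn the black star knob backwards (anticlockwise seen from above), without forcing it, until you feel it drop off the thread's end with a click, and only then turn it forwards (clockwise) until the jaw is tight, its rubber pad well squeezed on the bar. Stop turning as soon as the knob meets something solid in either direction, leave the knob and bar in place, let go, and do not disturb the other things on the bench.

Things in the scene. Friction and masses are not known exactly. Their poses are not given: they have to be found in the camera images.
- fixture: clamp fixture screwed to the bench: grey base plate 135 x 250 mm, 14 mm thick. Origin: on the bench, under the stud's axis; z up. An upright steel stud with a coarse three-start thread stands on the axis, hidden under the knob; the angle of its thread varies and is not known. The bar's channel runs along the y axis at x = +58 mm.
- channel_mouth (a point): open end of the channel, on the centre line of its floor, 14 mm above the bench, at fixture x = +58 mm, y = +205 mm; axes as the fixture's. The side rails' tops are 21 mm above the bench. The bar is pushed in along -y.
- stop (a point): point on the face of the yellow stop block (44 mm wide, 20 mm tall) that the bar must butt against; 25 mm above the bench, on the channel's centre line, at fixture x = +58 mm, y = -20 mm. Axes as the fixture's.
- bar_nose (a point): centre of the inner end face of the roof bar, half-way up. The bar is a loose aluminium piece 150 mm long (along fixture y), 32 mm wide, 22 mm tall, about 0.25 kg, lying in the channel with 1 mm play each side, its top 36 mm above the bench, pulled out so that this end is 40 to 70 mm short of the stop.
- bar_tail (a point): centre of the outer end face of the roof bar (black end), half-way up, 25 mm above the bench; y axis points out of the bar, away from the stop.
- knob_grip (a point): centre of the six-lobed part of the black star knob, on its vertical axis, 90 mm above the bench at the start. Lobes: 58 mm across opposite flat lobe ends, 15 mm wide, 20 mm tall (10 mm above and below this point). One pair lies along this point's x axis (yellow mark on the +x lobe), the others at 60 and 120 degrees. Below them a round skirt, 43 mm in diameter, 24 mm tall.
- knob_foot (a point): centre of the skirt's lower rim, 34 mm below knob_grip. The loose knob rests on lands of the thread. Turned anticlockwise from above by 0.2 to 1.1 rad it comes off them and can drop 9 mm onto the jaw (held, it needs a light push down, under 8 N). Solid stops: about 0.2 rad beyond where it drops, and clockwise before it has dropped; more than about 80 N on the thread damages it.
- jaw_tip (a point): top of the jaw's arm over the channel, 47 mm above the bench while raised (arm 30 mm wide, 5 mm thick, with a 5 mm black rubber pad below it). After the drop, turning the knob clockwise 0.6 to 1.2 rad draws knob and jaw down about 2.5 mm against rising resistance (to 0.3 Nm or so); 0.2 to 0.3 rad further the thread ends at a solid stop. The knob stays where it is left.
- jaw (a joint): how far the yellow clamp jaw has been pushed down, m. 0: raised, its pad 1.2 mm clear of the bar; 0.0012: pad touches the bar; 0.0025 to 0.0035: tight, pad squeezed. Springs push it up with 3 N when raised, 5 N at 0.0025, and the pad (4 N per mm) adds to that. A hand pressing on the knob also pushes it down; it must stay down when let go.
- wrench: steel wrench lying flat, bystander; origin at its underside
- screwdriver: orange-handled screwdriver lying flat, bystander; origin at its underside
- jar: small screw-top jar, 60 mm wide, 90 mm tall, bystander; origin at its underside
- tape: yellow roll of tape lying flat, 96 mm across, bystander; origin at its underside
- sandblock: cork sanding block 100 x 60 x 35 mm, bystander; origin at its underside
- measure: grey tape-measure case 70 x 36 x 60 mm, bystander; origin at its underside
- barfoot: black roof-bar foot 75 x 110 x 57 mm, bystander; origin at its underside
Mind the look-alikes: they are no part of the job. There is more than one size of the part that bears bar_nose; the job needs the larger.

How it is judged:
On the way, in this order (a step that is already met when the one before it is completed fails the run):
1. the bar is pushed home against the stop, within 4 mm, before the knob has dropped (y of bar_nose in the frame of stop below 0.004 m and z of knob_grip in the frame of fixture above 0.086 m), for 0.1 s.
2. the knob, turned backwards, has dropped off the thread's end (z of knob_grip in the frame of fixture below 0.084 m and value of joint jaw below 0.0015 m), for 0.1 s.
At the end, for the whole second after the job is handed in: The bar's inner end is within 4 mm of the stop and flat in the channel, the jaw has been drawn down by more than 2.2 mm, its pad squeezed on the bar, and stays there, and the knob stands upright (within 0.1 rad) on the stud's axis (within 4 mm), at rest (y of bar_nose in the frame of stop below 0.004 m and value of joint jaw above 0.0022 m and horizontal distance between knob_grip and fixture below 0.004 m and angle between knob_grip's own z axis and vertical below 0.1 rad and velocity of joint jaw below 0.01 m/s and z of bar_nose in the frame of stop below 0.004 m); the robot touches nothing.
It fails at once if the knob is forced: more than 80 N between the knob and the fixture (contact force between knob and fixture above 80 N).
It fails at once if a bystander is moved by more than 30 mm (distance of any of wrench, screwdriver, jar, tape, sandblock, measure, barfoot from where it was at the start of the episode above 0.03 m).
It also fails if it takes over 64 s, if anything falls off the work surface, if the arm or the gripper's body presses on something with over 40 N, if the wrist force passes 120 N, or if a joint passes its speed limit or range.

## Working session

There is one attempt and no reset: what is moved stays moved. The work goes in short steps, Python scripts to look and compute and a shell command to move; the robot and the scene stay as the last step left them, time stands still between calls to the robot, and variables do not carry over. Pictures are saved under pics/ and viewed, and the job is handed in when it is done.

```bash
ls; mkdir -p pics; python3 - <<'E'
from station import *
import cv2
print(get_obs())
for n in ("scene","top","wrist"):
    c=camera(n); cv2.imwrite(f"pics/{n}0.png",c["img"][...,::-1])
    print(n,{k:c[k] for k in c if k not in("img","range_z")})
E
```

```text
pics
{'time_s': 0.0, 'qpos': array([-1.27260345e+00,  3.00442927e-01,  1.52157754e+00, -4.20351294e-06,
        1.32073603e+00, -6.66065120e-02]), 'joint_vel': array([-3.50378862e-04,  8.20406506e-05, -1.85598537e-04,  4.85690532e-05,
        1.08584910e-03,  1.70996774e-03]), 'tau': array([ 7.77313089e-04, -5.31810236e+01, -3.52733588e+01,  7.08359038e-02,
        2.43939750e-02, -1.45498775e-04]), 'ee_pos': array([ 0.19613212, -0.51355052,  0.20490329]), 'eef_rot': array([-1.57195787e+00,  7.34000523e-05, -2.77679227e+00]), 'force': array([-0.46886037,  0.60086973,  0.45028195]), 'moment': array([ 0.00391872, -0.02449939,  0.05930436]), 'grip_width': 0.0943761277314281}
scene {'fx': 454.927826202921, 'fy': 454.927826202921, 'cx': 311.8147676898782, 'cy': 196.53492537583566, 'k1': 0.013974619449054912, 'rvec': array([ 1.56774747,  2.14494395, -0.72654687]), 'tvec': array([ 0.17971561, -0.34161836,  1.57119245])}
top {'fx': 447.1303254686198, 'fy': 447.1303254686198, 'cx': 311.8008318575081, 'cy': 197.8905184822936, 'k1': -0.12292693149196886, 'rvec': array([ 2.13611097, -2.11520729,  0.16712124]), 'tvec': array([-0.00437288,  0.54511305,  1.35926003])}
wrist {'fx': 315.39422246609826, 'fy': 315.39422246609826, 'cx': 322.46126023133473, 'cy': 198.15199665682573, 'k1': -0.04760541045876878, 'rvec': array([-2.39719424,  1.65171826,  0.22617934]), 'tvec': array([-0.54898603, -0.02689055,  0.39127354])}
```

View pics/scene0.png

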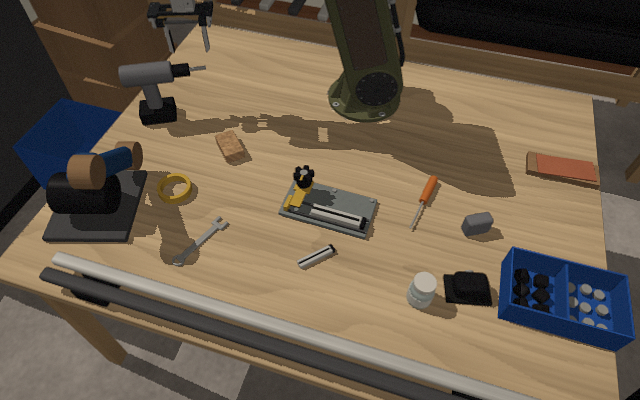

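View pics/top0.png

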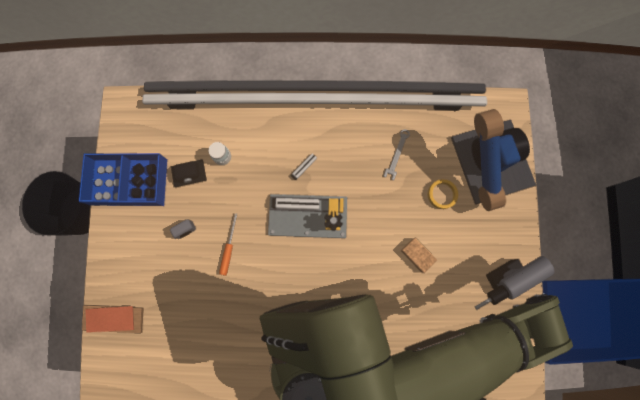

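View pics/wrist0.png

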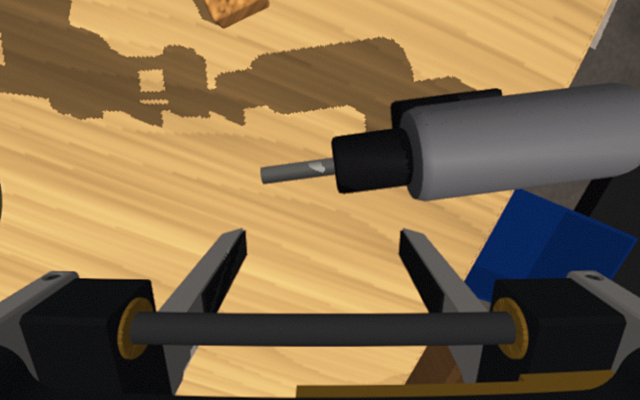

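The fixture is at top px (308,217), with the knob at (334,221) and the bar in the channel at (297,203). The smaller bar at (303,167) is a loose look-alike. Next I'll measure these.

```bash
cat > h.py <<'E'
import numpy as np, cv2
from station import *
def cloud(c, m=None):
    if m is None: m=np.ones(c["range_z"].shape,bool)
    m=m&(c["range_z"]>0)
    v,u=np.nonzero(m); z=c["range_z"][v,u].astype(float)
    K=np.array([[c["fx"],0,c["cx"]],[0,c["fy"],c["cy"]],[0,0,1]])
    p=cv2.undistortPoints(np.stack([u,v],1).astype(float)[:,None],K,np.array([c["k1"],0,0,0.]))[:,0]
    P=np.c_[p*z[:,None],z]
    R=cv2.Rodrigues(c["rvec"])[0]
    return (P-c["tvec"])@R, np.stack([u,v],1)
def proj(c,W):
    K=np.array([[c["fx"],0,c["cx"]],[0,c["fy"],c["cy"]],[0,0,1]])
    return cv2.projectPoints(np.asarray(W,float).reshape(-1,1,3),c["rvec"],c["tvec"],K,np.array([c["k1"],0,0,0.]))[0][:,0]
E
python3 - <<'E'
from h import *
for n in ("top","scene"):
    c=camera(n)
    for t in ("fixture","knob_grip","bar_nose","jaw_tip","bar_tail"):
        for r in masks_of(t,n)[:3]:
            W,_=cloud(c,r["mask"])
            print(n,t,round(r["conf"],2),r["extent"],len(W),W.mean(0).round(4),W.min(0).round(3),W.max(0).round(3))
    for z0,z1 in((.008,.018),(.03,.04)):
        pass
    import pickle; pickle.dump((c,{t:masks_of(t,n) for t in("fixture","knob_grip","bar_nose","jaw_tip")}),open(n+".pkl","wb"))
    e=[r for r in masks_of("fixture",n)][0]["extent"] if masks_of("fixture",n) else (260,170,390,250)
    l,t,r,b=[int(x) for x in e]; cr=c["img"][max(t-15,0):b+15,l-15:r+15]
    cv2.imwrite(f"pics/{n}c.png",cv2.resize(cr,None,fx=6,fy=6,interpolation=cv2.INTER_CUBIC)[:600,:800,::-1])
E
```

```text
top fixture 0.75 [268.5, 199.6, 342.6, 241.0] 2479 [0.4872 0.0164 0.0174] [ 0.425 -0.109 -0.002] [0.564 0.142 0.055]
top knob_grip 0.79 [324.4, 210.3, 339.0, 229.4] 208 [ 0.4686 -0.0626  0.0974] [ 0.445 -0.085  0.046] [ 0.494 -0.04   0.108]
top bar_nose 0.56 [274.0, 196.7, 317.1, 212.0] 533 [0.53   0.0561 0.0344] [ 0.512 -0.019  0.011] [0.555 0.133 0.044]
top bar_nose 0.48 [293.6, 154.9, 316.9, 176.8] 186 [0.6596 0.0257 0.0149] [ 0.619 -0.008 -0.005] [0.702 0.064 0.025]
top bar_nose 0.46 [385.9, 133.9, 407.1, 177.9] 226 [ 0.6895 -0.2736  0.0074] [ 0.626 -0.31  -0.008] [ 0.772 -0.233  0.016]
top jaw_tip 0.71 [324.6, 198.9, 340.7, 229.4] 124 [ 0.5193 -0.0638  0.0485] [ 0.448 -0.078  0.041] [ 0.543 -0.047  0.102]
top bar_tail 0.85 [274.1, 196.9, 320.8, 209.0] 473 [0.5298 0.0529 0.0357] [ 0.512 -0.019  0.016] [0.548 0.125 0.044]
top bar_tail 0.49 [321.4, 200.9, 336.7, 228.3] 120 [ 0.5211 -0.0635  0.0474] [ 0.448 -0.078  0.041] [ 0.546 -0.044  0.055]
scene fixture 0.65 [279.3, 179.1, 377.1, 237.6] 2899 [0.4994 0.0134 0.018 ] [ 0.411 -0.117 -0.005] [0.565 0.14  0.062]
scene fixture 0.58 [4
[... 474 characters left out ...]
e 0.71 [299.8, 243.8, 332.2, 267.0] 330 [0.6581 0.0283 0.0144] [ 0.615 -0.009 -0.002] [0.698 0.066 0.021]
scene bar_nose 0.67 [312.7, 203.8, 365.8, 225.8] 749 [0.5335 0.0568 0.0331] [ 0.494 -0.022  0.009] [0.551 0.13  0.042]
scene jaw_tip 0.57 [292.1, 179.7, 315.3, 206.1] 274 [ 0.5062 -0.0663  0.0464] [ 0.454 -0.101  0.012] [ 0.546 -0.043  0.061]
scene bar_tail 0.8 [312.4, 203.2, 366.8, 231.1] 752 [0.532  0.0548 0.0329] [ 0.494 -0.027  0.009] [0.549 0.13  0.042]
scene bar_tail 0.72 [295.4, 247.2, 336.1, 270.4] 321 [0.6578 0.0294 0.0145] [ 0.615 -0.01   0.005] [0.698 0.068 0.021]
scene bar_tail 0.5 [418.2, 174.8, 437.9, 208.2] 251 [0.3613 0.2693 0.0225] [0.303 0.253 0.   ] [0.423 0.288 0.032]
```

```bash
ls pics
```

```text
scene0.png
scenec.png
top0.png
topc.png
wrist0.png
```

View pics/topc.png

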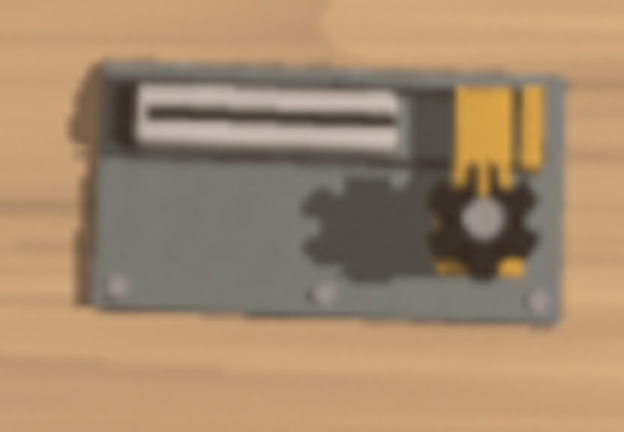

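View pics/scenec.png

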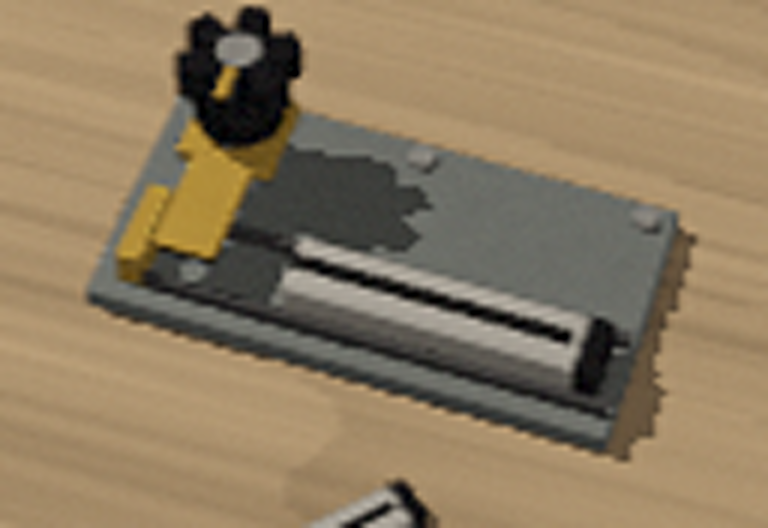

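```bash
python3 - <<'E'
from h import *
import pickle
for n in("top","scene"):
    c,M=pickle.load(open(n+".pkl","rb"))
    W,uv=cloud(c); img=c["img"][uv[:,1],uv[:,0]].astype(int)
    roi=(W[:,0]>.38)&(W[:,0]<.6)&(W[:,1]>-.15)&(W[:,1]<.18)
    # base plate: grey colour & z
    sat=img.max(1)-img.min(1)
    g=roi&(sat<35)&(W[:,2]>-.0)&(W[:,2]<.04)
    # dense rectangle over all fixture-coloured (not wood)
    P=W[g][:,:2]; 
    r=cv2.minAreaRect((P*1000).astype(np.float32)); print(n,"plate rect",r, np.median(W[g][:,2]))
    bm=[m for m in M["bar_nose"]]
    for m in bm[:2]:
        Wb,ub=cloud(c,m["mask"]); ib=c["img"][ub[:,1],ub[:,0]]
        k=(Wb[:,2]>.031)
        if k.sum()>50: print(" bar",cv2.minAreaRect((Wb[k][:,:2]*1000).astype(np.float32)),k.sum())
    yl=roi&(img[:,0]>150)&(img[:,2]<90)&(W[:,2]>.03); print(" yellow",W[yl].mean(0),W[yl].min(0),W[yl].max(0))
    k=roi&(W[:,2]>.085)
    print(" knobtop",cv2.minEnclosingCircle((W[k][:,:2]*1000).astype(np.float32)),W[k].mean(0),np.percentile(W[k][:,2],[50,90]))
E
```

```text
top plate rect ((493.4619140625, 16.387039184570312), (250.05787658691406, 133.64479064941406), 88.2574691772461) 0.015563863974732797
 bar ((531.2440795898438, 54.54445266723633), (147.11468505859375, 31.8879451751709), 88.72315216064453) 444
 yellow [ 0.51643869 -0.07188808  0.04782205] [ 0.44718144 -0.09477271  0.03113543] [ 0.54507169 -0.0530403   0.10878053]
 knobtop ((470.27593994140625, -63.44466781616211), 29.203834533691406) [ 0.46911239 -0.0633488   0.09943354] [0.09965552 0.1036357 ]
scene plate rect ((492.7348327636719, 15.391090393066406), (250.59591674804688, 139.52139282226562), 88.6615982055664) 0.015363485327099496
 bar ((529.52783203125, 52.78856658935547), (149.44842529296875, 35.8449821472168), 88.7240219116211) 562
 yellow [ 0.51476646 -0.07310731  0.04704232] [ 0.4736454  -0.09915215  0.03015003] [ 0.54699718 -0.05243209  0.10536694]
 knobtop ((469.7575988769531, -66.0902328491211), 31.066926956176758) [ 0.47283923 -0.06426672  0.0979623 ] [0.09954582 0.10235731]
```

```bash
python3 -m jog '0 0 40 0 0 0 0.5; 0 0 80 0 0 0 1; 20 40 115 0 0 7 1; 40 75 130 0 0 14 1; 60 110 140 0 0 21 1; 80 145 150 0 0 28 1; 100 180 150 0 0 35 1; 120 215 150 0 0 42 1; 140 250 150 0 0 49 1; 160 285 150 0 0 56 1' 20
python3 -m jog '20 36 0 0 0 6 1; 40 72 0 0 0 12 1; 60 108 0 0 0 12 1; 80 140 0 0 0 12 1; 100 170 0 0 0 12 1; 120 200 0 0 0 12 1; 120 200 0 0 0 12 1; 120 200 0 0 0 12 1'
python3 - <<'E'
from h import *
o=get_obs();print(o["qpos"],o["ee_pos"],o["eef_rot"],o["force"],o["moment"],o["grip_width"])
c=camera("wrist");cv2.imwrite("pics/w1.png",c["img"][...,::-1])
import pickle;pickle.dump((c,o),open("w1.pkl","wb"))
R=cv2.Rodrigues(c["rvec"])[0];print("cam",-R.T@c["tvec"],R[2])
E
```

```text
time_s: 2.18
ee_pos: [0.3519, -0.2353, 0.3558]
eef_rot: [-1.57, -0.0, -1.794]
force: [1.3, 0.2, -0.2]
grip_width: 0.0309
time_s: 2.85
ee_pos: [0.4722, -0.0341, 0.3554]
eef_rot: [-1.571, -0.0, -1.581]
force: [-0.5, -0.1, 0.0]
grip_width: 0.0007
[-1.49318757e-01  5.43876177e-02  1.46708195e+00 -3.34597859e-04
  1.62020501e+00 -1.38703532e-01] [ 0.47218913 -0.03411504  0.3553523 ] [-1.57092366e+00 -3.19655419e-04 -1.58142804e+00] [-0.47458825 -0.13444569  0.01206857] [-0.04534596 -0.06145967 -0.01140564] 0.0006517733994121071
cam [0.4730434  0.04437732 0.53394672] [-0.00253137 -0.26768661 -0.96350271]
```

View pics/w1.png

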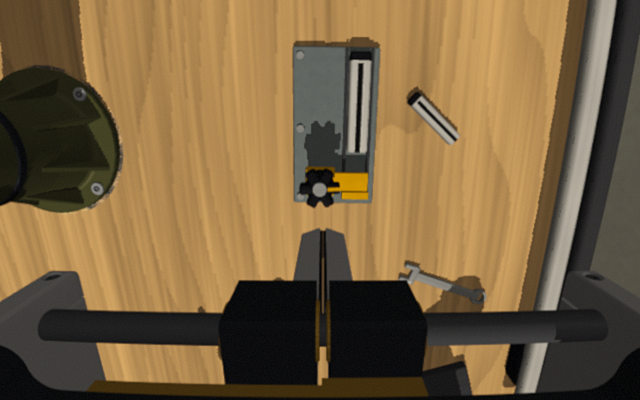

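The wrist view shows the plate at px (335,125), the knob at (320,188), and the bar from (360,55) to (357,153). I'll refine the measurements from this view.

```bash
python3 - <<'E'
from h import *
import pickle
c,o=pickle.load(open("w1.pkl","rb"))
W,uv=cloud(c); img=c["img"][uv[:,1],uv[:,0]].astype(int)
sat=img.max(1)-img.min(1)
roi=(W[:,0]>.39)&(W[:,0]<.6)&(W[:,1]>-.13)&(W[:,1]<.2)&(uv[:,1]<225)
g=roi&(sat<35)&(W[:,2]>0.006)&(W[:,2]<.04)
mm=np.zeros((400,640),np.uint8);mm[uv[g][:,1],uv[g][:,0]]=1;mm=cv2.morphologyEx(mm,cv2.MORPH_OPEN,np.ones((3,3)))
gg=mm[uv[:,1],uv[:,0]]>0
print("plate",cv2.minAreaRect((W[gg&g][:,:2]*1000).astype(np.float32)))
b=roi&(W[:,0]>.5)&(W[:,2]>.031)&(W[:,2]<.045)&(img[:,0]-img[:,2]<60)&(W[:,1]>-.04)
mm[:]=0;mm[uv[b][:,1],uv[b][:,0]]=1;mm=cv2.morphologyEx(mm,cv2.MORPH_OPEN,np.ones((3,3)))
bb=b&(mm[uv[:,1],uv[:,0]]>0)
print("bar",cv2.minAreaRect((W[bb][:,:2]*1000).astype(np.float32)),W[bb].min(0),W[bb].max(0),np.median(W[bb][:,2]))
k=roi&(W[:,2]>.088);
print("knob",cv2.minEnclosingCircle((W[k][:,:2]*1000).astype(np.float32)),np.percentile(W[k][:,2],[50,95]))
gr=k&(sat<20)&(img.min(1)>90);print("stud",W[gr].mean(0),gr.sum())
yl=k&(img[:,0]>130)&(img[:,2]<90);print("mark",W[yl].mean(0) if yl.any() else None,yl.sum())
# lobe orientation: 6-fold harmonic of radius
kc=W[k][:,:2]; ctr=np.array(cv2.minEnclosingCircle((kc*1000).astype(np.float32))[0])/1000
d=kc-ctr; r=np.hypot(*d.T);a=np.arctan2(d[:,1],d[:,0]);s=r>.02
print("lobe phase deg",np.degrees(np.angle(np.sum(np.exp(6j*a[s])))/6), abs(np.mean(np.exp(6j*a[s]))))
cr=c["img"][30:215,280:400];cv2.imwrite("pics/w1c.png",cv2.resize(cr,None,fx=3.2,fy=3.2,interpolation=cv2.INTER_CUBIC)[...,::-1])
E
```

```text
plate ((492.04046630859375, 16.85107421875), (249.4837646484375, 133.67300415039062), 88.42315673828125)
bar ((529.2184448242188, 55.11919403076172), (149.70204162597656, 32.295021057128906), 88.5075454711914) [ 0.51142629 -0.01944033  0.03107768] [0.54662199 0.12969932 0.03853357] 0.03536322305928132
knob ((467.4645080566406, -63.20499038696289), 28.981481552124023) [0.09941099 0.10105881]
stud [ 0.46730842 -0.06326436  0.10028651] 149
mark [ 0.48397981 -0.06701338  0.09998357] 56
lobe phase deg 0.9235588486235978 0.4766799457631135
```

View pics/w1c.png

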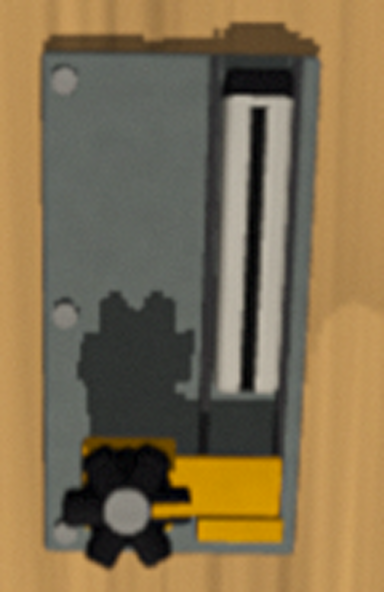

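```bash
python3 -m jog '15 40 -30 0 0 0 1; 30 80 -60 0 0 0 1; 45 120 -95 0 0 0 1; 55 160 -130 0 0 0 1; 59 190 -165 0 0 0 1; 59 194 -200 0 0 0 1; 59 194 -235 0 0 0 1; 59 194 -265 0 0 0 1; 59 194 -290 0 0 0 1; 59 194 -290 0 0 0 1' 20
python3 -m jog '0 0 -15 0 0 -1 1; 0 0 -30 0 0 -1 1; 0 0 -39 0 0 -1 1; 0 0 -39 0 0 -1 1'
python3 - <<'E'
from h import *
c=camera("scene");cv2.imwrite("pics/s2.png",cv2.resize(c["img"][150:260,250:410],None,fx=5,fy=5)[...,::-1])
E
```

```text
time_s: 3.73
ee_pos: [0.5272, 0.157, 0.0589]
eef_rot: [-1.581, -0.003, -1.584]
force: [-1.4, -1.0, -0.7]
grip_width: 0.0003
time_s: 4.07
ee_pos: [0.5274, 0.156, 0.0203]
eef_rot: [-1.581, -0.003, -1.603]
force: [0.5, -1.4, -0.0]
grip_width: 0.0004
```

View pics/s2.png

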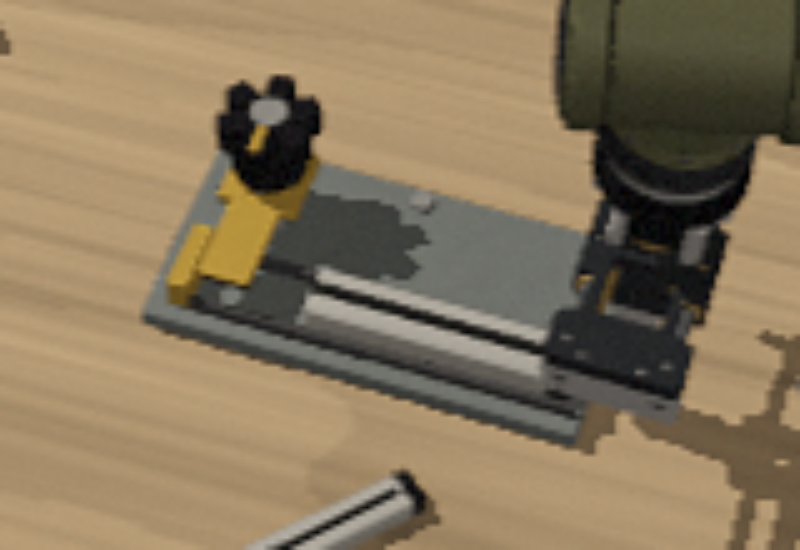

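```bash
python3 -m jog '3 0 6 0 0 0 1; 3 -6 6 0 0 0 1; 3 -12 6 0 0 0 1; 3 -18 6 0 0 0 1; 3 -24 6 0 0 0 1; 3 -30 6 0 0 0 1; 3 -36 6 0 0 0 1;3 -42 6 0 0 0 1; 3 -47 6 0 0 0 1; 3 -50 6 0 0 0 1' 20
```

```text
time_s: 4.95
ee_pos: [0.5308, 0.1057, 0.0272]
eef_rot: [-1.58, -0.003, -1.603]
force: [0.4, 4.4, 3.4]
grip_width: 0.0006
```

```bash
python3 -m jog '0 -5 0 0 0 0 1; 0 -10 0 0 0 0 1; 0 -15 0 0 0 0 1; 0 -19 0 0 0 0 1; 0 -22 0 0 0 0 1; 0 -24 0 0 0 0 1; 0 -25 0 0 0 0 1; 0 -26 0 0 0 0 1' 20
```

```text
time_s: 5.62
ee_pos: [0.5308, 0.0797, 0.0272]
eef_rot: [-1.58, -0.003, -1.603]
force: [-0.6, 4.8, 3.6]
grip_width: 0.0006
```

```bash
python3 -m jog '0 -1 0 0 0 0 1; 0 -2 0 0 0 0 1; 0 -3 0 0 0 0 1; 0 -3 0 0 0 0 1' 20
```

```text
time_s: 5.95
ee_pos: [0.5307, 0.0766, 0.0271]
eef_rot: [-1.581, -0.003, -1.603]
force: [-1.0, 3.8, 3.4]
grip_width: 0.0003
```

```bash
python3 -m jog '0 -1 0 0 0 0 1; 0 -2 0 0 0 0 1; 0 -2 0 0 0 0 1' 20;python3 -m jog '0 -1 0 0 0 0 1; 0 -2 0 0 0 0 1; 0 -2 0 0 0 0 1' 20
python3 - <<'E'
from h import *
c=camera("scene");cv2.imwrite("pics/s3.png",cv2.resize(c["img"][150:260,250:410],None,fx=5,fy=5)[...,::-1])
E
```

```text
time_s: 6.2
ee_pos: [0.5306, 0.0745, 0.0271]
eef_rot: [-1.581, -0.003, -1.603]
force: [-0.7, 4.0, 2.8]
grip_width: 0.0006
time_s: 6.45
ee_pos: [0.5306, 0.0738, 0.0271]
eef_rot: [-1.581, -0.001, -1.603]
force: [-0.0, 15.8, 2.8]
grip_width: 0.0004
```

View pics/s3.png

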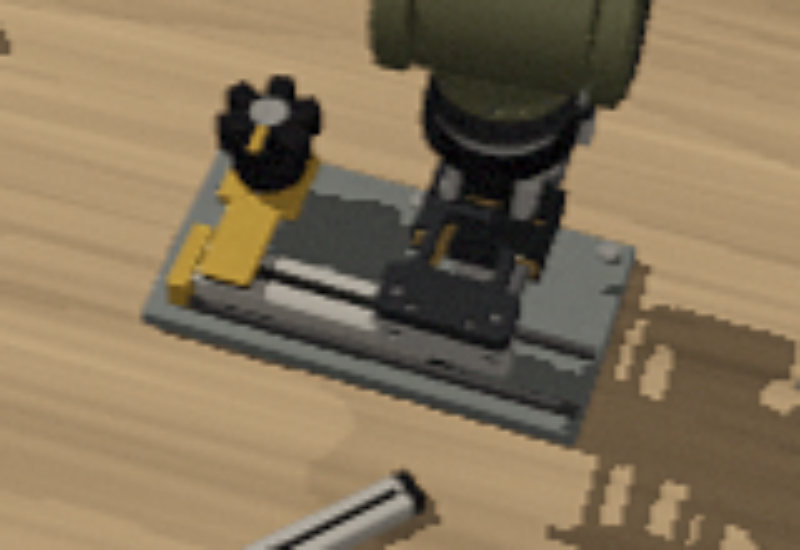

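```bash
python3 -m jog '0 6 2 0 0 0 1; 0 12 15 0 -0.5 0 1; 0 12 45 0 -0.5 0 0.8; 0 12 80 0 -0.5 0 0.5; 0 5 115 0 -0.5 1 0; -12 -25 145 0 -0.5 1 0; -28 -60 150 0 -0.5 1 0; -44 -95 150 0 -0.5 1 0; -60 -130 150 0 -0.5 1 0; -62 -137 150 0 -0.5 1 0' 20
python3 -m jog '0 0 0 0 0 0 0; 0 0 0 0 0 0 0'
python3 - <<'E'
from h import *
import pickle
o=get_obs();print(o["qpos"],o["ee_pos"],o["eef_rot"],o["force"],o["moment"],o["grip_width"])
c=camera("wrist");cv2.imwrite("pics/w4.png",c["img"][...,::-1])
pickle.dump((c,o),open("w4.pkl","wb"))
t=camera("top");cv2.imwrite("pics/t4.png",cv2.resize(t["img"][180:250,250:360],None,fx=6,fy=6)[...,::-1])
E
```

```text
time_s: 7.33
ee_pos: [0.4666, -0.0668, 0.1782]
eef_rot: [-1.571, -0.002, -1.588]
force: [-0.0, 0.7, 0.3]
grip_width: 0.0501
time_s: 7.5
ee_pos: [0.4666, -0.0672, 0.1789]
eef_rot: [-1.57, -0.003, -1.589]
force: [0.3, 0.4, 0.8]
grip_width: 0.0634
[-0.21903927  0.14919542  1.7698348  -0.00305415  1.22133305 -0.19931261] [ 0.46662286 -0.06717503  0.17890471] [-1.57016117 -0.00305711 -1.58948   ] [0.2630338  0.39224165 0.78400998] [-0.00206478 -0.06222387 -0.00477775] 0.06337985285490065
```

View pics/w4.png

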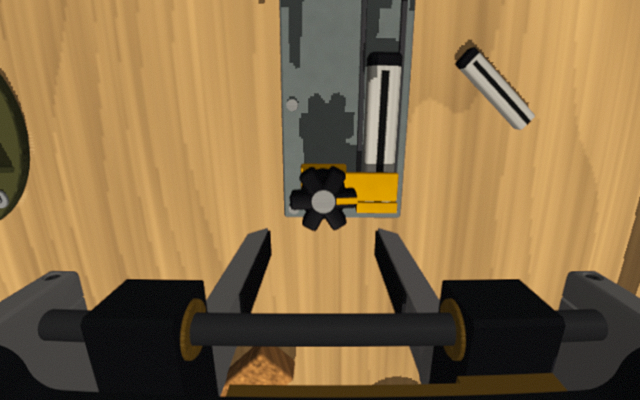

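The wrist view shows the bar under the jaw at px (380,165), with the knob still up at (323,202). Now the precise knob position.

```bash
python3 - <<'E'
from h import *
import pickle
c,o=pickle.load(open("w4.pkl","rb"))
W,uv=cloud(c); img=c["img"][uv[:,1],uv[:,0]].astype(int); sat=img.max(1)-img.min(1)
k=(W[:,2]>.09)&(W[:,2]<.12)&(abs(W[:,0]-.468)<.04)&(abs(W[:,1]+.063)<.04)&(uv[:,1]<230)
top=k&(W[:,2]>.097)
print("rect",cv2.minEnclosingCircle((W[top][:,:2]*1000).astype(np.float32)),np.percentile(W[top][:,2],[5,50,95]))
gr=k&(sat<20)&(img.min(1)>90);print("stud",W[gr].mean(0),gr.sum())
yl=k&(img[:,0]>130)&(img[:,2]<90);print("mark",W[yl].mean(0),yl.sum())
p=W[top][:,:2];d=p-W[gr].mean(0)[:2];r=np.hypot(*d.T);a=np.arctan2(d[:,1],d[:,0]);
for lo in(.018,.022,.024):
    s=r>lo; z=np.mean(np.exp(6j*a[s]));print("phase",np.degrees(np.angle(z))/6,abs(z))
d=W[yl][:,:2]-W[gr].mean(0)[:2];print("mark ang",np.degrees(np.arctan2(*d.mean(0)[::-1])))
E
```

```text
rect ((467.33697509765625, -63.429752349853516), 29.042251586914062) [0.09782726 0.09951807 0.10096481]
stud [ 0.46716971 -0.06325194  0.10036666] 418
mark [ 0.48526736 -0.06512491  0.09999369] 153
phase 0.8764219131346763 0.4983175096438376
phase 0.8171415769530755 0.5861396315614121
phase 0.7345435101355299 0.6128092765023267
mark ang -5.908653941713461
```

```bash
python3 -m jog '1.5 4 0 0 0.2 2 0; 1.5 4 -20 0 0.2 2 0; 1.5 4 -45 0 0.2 2 0; 1.5 4 -70 0 0.2 2 0; 1.5 4 -90 0 0.2 2 0; 1.5 4 -104 0 0.2 2 0; 1.5 4 -104 0 0.2 2 0; 1.5 4 -104 0 0.2 2 0' 10
python3 - <<'E'
from h import *
import pickle
c=camera("wrist");cv2.imwrite("pics/w5.png",c["img"][...,::-1])
o=get_obs();print(o["force"],o["moment"])
E
```

```text
time_s: 8.27
ee_pos: [0.4686, -0.0612, 0.0743]
eef_rot: [-1.576, -0.002, -1.55]
force: [0.5, -0.1, 0.4]
grip_width: 0.094
[ 0.60426417 -0.39002626 -0.00162595] [-0.03216422 -0.06742668 -0.00340554]
```

View pics/w5.png

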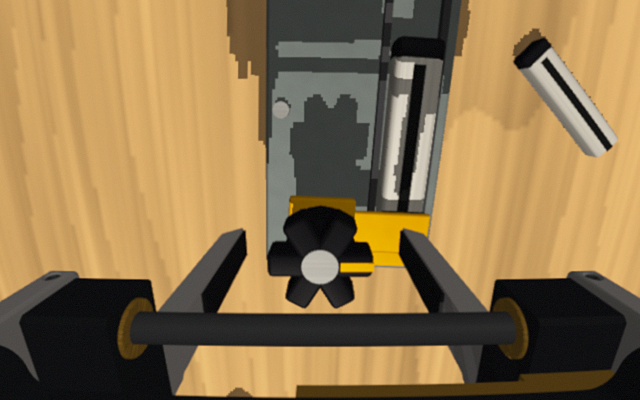

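```bash
python3 -m jog '-0.7 -2 0 0 0 0 0.1; -0.7 -2 0 0 0 0 0.2; -0.7 -2 0 0 0 0 0.25; -0.7 -2 0 0 0 0 0.3; -0.7 -2 0 0 0 0 0.35; -0.7 -2 0 0 0 0 0.5; -0.7 -2 0 0 0 0 0.6' 8
python3 - <<'E'
from h import *
o=get_obs();print(o["force"],o["moment"],o["ee_pos"],o["grip_width"])
E
```

```text
time_s: 8.9
ee_pos: [0.4684, -0.0635, 0.0752]
eef_rot: [-1.574, -0.003, -1.551]
force: [-0.4, -0.3, 1.6]
grip_width: 0.0578
[-0.38130124 -0.32910708  1.58506086] [-0.07531389 -0.01306788  0.04597491] [ 0.46842471 -0.06348553  0.0751897 ] 0.05776257407909742
```

```bash
python3 -m jog '0 0 -0.3 0 0 0 0.7; 0 0 -0.6 0 0 2 0.7; 0 0 -0.6 0 0 4 0.7; 0 0 -0.6 0 0 6 0.7; 0 0 -0.6 0 0 8 0.7; 0 0 -0.6 0 0 8 0.7' 20
python3 - <<'E'
from h import *
o=get_obs();print(o["force"],o["moment"],o["ee_pos"],o["grip_width"])
E
```

```text
time_s: 9.4
ee_pos: [0.4684, -0.0637, 0.0751]
eef_rot: [-1.574, -0.003, -1.409]
force: [-5.0, -0.7, 10.5]
grip_width: 0.0575
[-5.00470356 -0.72924561 10.45278625] [-0.29913993  0.80877401 -0.03619458] [ 0.46840858 -0.06367372  0.0751464 ] 0.05745379617698996
```

```bash
cat > s.py <<'E'
from station import *
o=get_obs();print("F",o["force"].round(1),"M",o["moment"].round(2),"p",(o["ee_pos"]*1000).round(2),"yaw",o["eef_rot"][2].round(3),"q6",o["qpos"][5].round(2))
E
python3 -m jog '-0.3 0 -0.4 0 0 2 0.7; -0.3 0 -0.5 0 0 4 0.7; -0.3 0 -0.5 0 0 6 0.7; -0.3 0 -0.5 0 0 6 0.7' 20
python3 s.py
```

```text
time_s: 9.73
ee_pos: [0.4682, -0.0637, 0.0755]
eef_rot: [-1.573, -0.003, -1.302]
force: [-4.3, 1.6, 12.9]
grip_width: 0.0581
F [-4.3  1.6 12.9] M [ 0.19  0.98 -0.06] p [468.24 -63.67  75.46] yaw -1.302 q6 -0.48
```

```bash
python3 -m jog '0 0 -0.4 0 0 2 0.7; 0 0 -0.5 0 0 4 0.7; 0 0 -0.5 0 0 6 0.7; 0 0 -0.5 0 0 6 0.7' 20
python3 s.py
```

```text
time_s: 10.07
ee_pos: [0.4687, -0.0636, 0.0756]
eef_rot: [-1.572, -0.004, -1.195]
force: [-2.1, 1.9, 8.2]
grip_width: 0.0579
F [-2.1  1.9  8.2] M [ 0.29  0.15 -0.01] p [468.67 -63.63  75.59] yaw -1.195 q6 -0.58
```

```bash
python3 -m jog '0 0 -0.4 0 0 2 0.7; 0 0 -0.5 0 0 4 0.7; 0 0 -0.5 0 0 6 0.7; 0 0 -0.5 0 0 6 0.7' 20
python3 s.py
```

```text
time_s: 10.4
ee_pos: [0.4687, -0.0635, 0.0755]
eef_rot: [-1.572, -0.003, -1.088]
force: [-2.2, 0.9, 7.0]
grip_width: 0.0576
F [-2.2  0.9  7. ] M [0.29 0.45 0.01] p [468.69 -63.51  75.46] yaw -1.088 q6 -0.69
```

```bash
python3 -m jog '0 0 -0.4 0 0 2 0.7; 0 0 -0.5 0 0 4 0.7; 0 0 -0.5 0 0 6 0.7; 0 0 -0.5 0 0 6 0.7' 20
python3 s.py
```

```text
time_s: 10.73
ee_pos: [0.4685, -0.0635, 0.075]
eef_rot: [-1.572, -0.003, -0.982]
force: [-2.9, 0.7, 4.6]
grip_width: 0.0576
F [-2.9  0.7  4.6] M [0.16 0.42 0.05] p [468.5  -63.45  75.03] yaw -0.982 q6 -0.8
```

```bash
python3 -m jog '0 0 -0.4 0 0 0 0.7; 0 0 -0.8 0 0 0 0.7; 0 0 -0.8 0 0 0 0.7' 20
python3 s.py
```

```text
time_s: 10.98
ee_pos: [0.4686, -0.0635, 0.0747]
eef_rot: [-1.572, -0.003, -0.983]
force: [-3.5, 0.9, 9.1]
grip_width: 0.0576
F [-3.5  0.9  9.1] M [0.13 0.77 0.02] p [468.58 -63.49  74.68] yaw -0.983 q6 -0.8
```

```bash
python3 -m jog '0 0 -0.4 0 0 2 0.7; 0 0 -0.4 0 0 4 0.7; 0 0 -0.4 0 0 5 0.7; 0 0 -0.4 0 0 5 0.7' 20
python3 s.py
```

```text
time_s: 11.32
ee_pos: [0.4685, -0.0634, 0.0743]
eef_rot: [-1.572, -0.003, -0.896]
force: [-2.8, 1.0, 4.2]
grip_width: 0.0578
F [-2.8  1.   4.2] M [0.29 0.47 0.05] p [468.49 -63.45  74.34] yaw -0.896 q6 -0.88
```

```bash
python3 -m jog '0 0 -0.4 0 0 2 0.7; 0 0 -0.4 0 0 4 0.7; 0 0 -0.4 0 0 5 0.7; 0 0 -0.4 0 0 5 0.7' 20
python3 s.py
```

```text
time_s: 11.65
ee_pos: [0.4683, -0.0634, 0.0737]
eef_rot: [-1.573, -0.003, -0.809]
force: [-1.3, 0.0, -1.8]
grip_width: 0.0577
F [-1.3  0.  -1.8] M [0.09 0.13 0.08] p [468.33 -63.43  73.67] yaw -0.809 q6 -0.97
```

```bash
python3 -m jog '0 0 -0.4 0 0 0 0.7; 0 0 -0.8 0 0 0 0.7; 0 0 -1 0 0 0 0.7' 20
python3 s.py
```

```text
time_s: 11.9
ee_pos: [0.4682, -0.0634, 0.0725]
eef_rot: [-1.573, -0.002, -0.81]
force: [-3.1, 0.8, 1.1]
grip_width: 0.058
F [-3.1  0.8  1.1] M [0.24 0.39 0.01] p [468.2  -63.39  72.52] yaw -0.81 q6 -0.97
```

```bash
python3 -m jog '0 0 -1 0 0 0 0.7; 0 0 -2 0 0 0 0.7; 0 0 -3 0 0 0 0.7;0 0 -3 0 0 0 0.7' 20
python3 s.py
```

```text
time_s: 12.23
ee_pos: [0.4681, -0.0634, 0.0691]
eef_rot: [-1.573, -0.002, -0.81]
force: [-1.6, -0.4, -2.9]
grip_width: 0.0577
F [-1.6 -0.4 -2.9] M [0.01 0.02 0.01] p [468.05 -63.4   69.15] yaw -0.81 q6 -0.97
```

```bash
python3 -m jog '0 0 -1 0 0 0 0.7; 0 0 -1.6 0 0 0 0.7; 0 0 -1.6 0 0 0 0.7' 20
python3 s.py
```

```text
time_s: 12.48
ee_pos: [0.4681, -0.0634, 0.0674]
eef_rot: [-1.573, -0.002, -0.81]
force: [-0.3, -0.4, -1.8]
grip_width: 0.0576
F [-0.3 -0.4 -1.8] M [-0.03 -0.11 -0.02] p [468.15 -63.43  67.43] yaw -0.81 q6 -0.97
```

```bash
python3 -m jog '0 0 -0.6 0 0 0 0.7; 0 0 -0.8 0 0 0 0.7' 20
python3 s.py; python3 - <<'E'
from h import *
c=camera("scene");cv2.imwrite("pics/s6.png",cv2.resize(c["img"][150:260,250:410],None,fx=5,fy=5)[...,::-1])
c=camera("wrist");cv2.imwrite("pics/w6.png",c["img"][...,::-1])
E
```

```text
time_s: 12.65
ee_pos: [0.4682, -0.0635, 0.0666]
eef_rot: [-1.573, -0.002, -0.81]
force: [0.5, -0.3, -1.8]
grip_width: 0.0579
F [ 0.5 -0.3 -1.8] M [-0.06 -0.13  0.01] p [468.23 -63.47  66.63] yaw -0.81 q6 -0.97
```

View pics/s6.png

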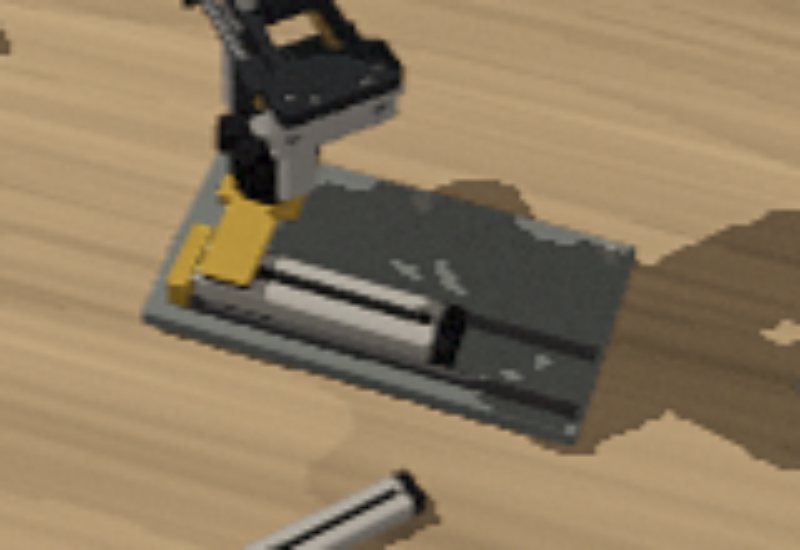

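View pics/w6.png

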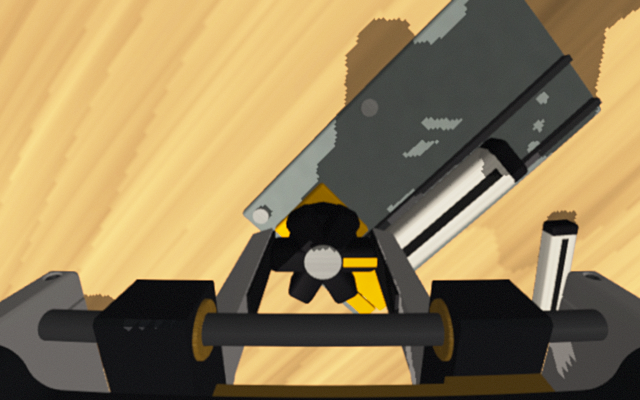

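```bash
python3 -m jog '0 0 0 0 0 0 0.4; 0 0 0 0 0 0 0.2; 0 0 0 0 0 0 0.2; 0 0 0 0 0 0 0.2; 0 0 0 0 0 0 0.2' 20
python3 s.py; python3 - <<'E'
from h import *
c=camera("wrist");cv2.imwrite("pics/w7.png",c["img"][...,::-1])
W,uv=cloud(c)
k=(np.hypot(W[:,0]-.4677,W[:,1]+.0633)<.026)&(W[:,2]>.075)&(W[:,2]<.12)
print(np.percentile(W[k][:,2],[5,25,50,75,95]),k.sum())
img=c["img"][uv[:,1],uv[:,0]].astype(int);gr=k&(img.max(1)-img.min(1)<20)&(img.min(1)>90);print(W[gr].mean(0))
E
```

```text
time_s: 13.17
ee_pos: [0.4683, -0.0635, 0.0667]
eef_rot: [-1.573, -0.002, -0.81]
force: [-0.1, 0.1, 0.8]
grip_width: 0.0751
F [-0.1  0.1  0.8] M [ 0.04 -0.12 -0.05] p [468.26 -63.47  66.72] yaw -0.81 q6 -0.97
[0.08156294 0.08971457 0.0904545  0.0910531  0.09186895] 5871
[ 0.468581   -0.06350498  0.09134638]
```

View pics/w7.png

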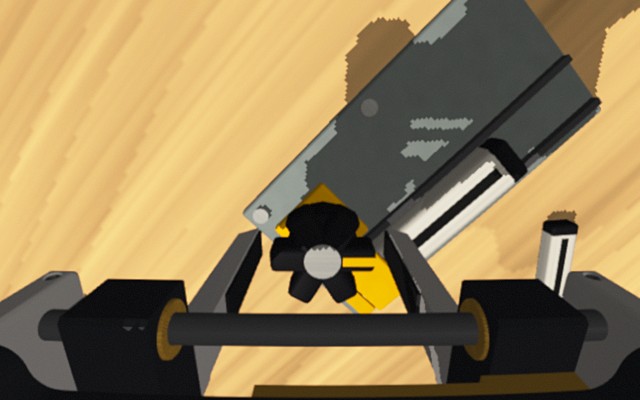

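```bash
python3 -m jog '0 0 -1 0 0 0 0.2; 0 0 -2 0 0 0 0.4; 0 0 -2 0 0 0 0.5; 0 0 -2 0 0 0 0.7; 0 0 -2 0 0 0 0.7' 25
python3 s.py
python3 -m jog '0 0 0 0 0 -2 0.7; 0 0 0 0 0 -4 0.7; 0 0 0 0 0 -6 0.7; 0 0 0 0 0 -8 0.7; 0 0 0 0 0 -8 0.7' 25
python3 s.py
```

```text
time_s: 13.63
ee_pos: [0.4682, -0.0635, 0.0646]
eef_rot: [-1.573, -0.002, -0.81]
force: [-0.4, -0.3, -0.4]
grip_width: 0.0582
F [-0.4 -0.3 -0.4] M [-0.   -0.17 -0.02] p [468.17 -63.45  64.64] yaw -0.81 q6 -0.97
time_s: 14.05
ee_pos: [0.4682, -0.0635, 0.0646]
eef_rot: [-1.573, -0.002, -0.952]
force: [-0.4, -0.6, -1.2]
grip_width: 0.0578
F [-0.4 -0.6 -1.2] M [-0.03 -0.15 -0.04] p [468.16 -63.45  64.62] yaw -0.952 q6 -0.83
```

```bash
python3 -m jog '0 0 0 0 0 -2 0.7; 0 0 0 0 0 -4 0.7; 0 0 0 0 0 -6 0.7; 0 0 0 0 0 -8 0.7; 0 0 0 0 0 -8 0.7' 25
python3 s.py
```

```text
time_s: 14.47
ee_pos: [0.4682, -0.0635, 0.0646]
eef_rot: [-1.573, -0.002, -1.092]
force: [1.0, -0.4, -0.0]
grip_width: 0.058
F [ 1.  -0.4 -0. ] M [-0.06 -0.15  0.03] p [468.16 -63.47  64.64] yaw -1.092 q6 -0.69
```

```bash
python3 -m jog '0 0 -0.1 0 0 -2 0.7; 0 0 -0.2 0 0 -4 0.7; 0 0 -0.3 0 0 -6 0.7; 0 0 -0.4 0 0 -8 0.7; 0 0 -0.4 0 0 -8 0.7' 25
python3 s.py
```

```text
time_s: 14.88
ee_pos: [0.4683, -0.0635, 0.0644]
eef_rot: [-1.573, -0.002, -1.231]
force: [-0.2, -1.4, 2.4]
grip_width: 0.058
F [-0.2 -1.4  2.4] M [-0.07 -0.13 -0.03] p [468.31 -63.48  64.42] yaw -1.231 q6 -0.55
```

```bash
python3 -m jog '0 0 -0.1 0 0 -2 0.7; 0 0 -0.2 0 0 -4 0.7; 0 0 -0.2 0 0 -6 0.7; 0 0 -0.3 0 0 -8 0.7; 0 0 -0.3 0 0 -8 0.7' 25
python3 s.py
```

```text
time_s: 15.3
ee_pos: [0.4682, -0.0635, 0.064]
eef_rot: [-1.573, -0.002, -1.37]
force: [-0.9, -0.2, 0.2]
grip_width: 0.058
F [-0.9 -0.2  0.2] M [-0.05  0.08 -0.02] p [468.16 -63.48  64.04] yaw -1.37 q6 -0.41
```

```bash
python3 -m jog '0 0 -0.1 0 0 -2 0.7; 0 0 -0.2 0 0 -4 0.7; 0 0 -0.3 0 0 -6 0.7; 0 0 -0.4 0 0 -8 0.7; 0 0 -0.4 0 0 -8 0.7' 25
python3 s.py
```

```text
time_s: 15.72
ee_pos: [0.468, -0.0635, 0.0636]
eef_rot: [-1.573, -0.002, -1.508]
force: [-0.1, -0.9, -0.0]
grip_width: 0.0576
F [-0.1 -0.9 -0. ] M [-0.06  0.1  -0.02] p [468.02 -63.46  63.56] yaw -1.508 q6 -0.27
```

```bash
python3 -m jog '0 0 -0.1 0 0 -2 0.7; 0 0 -0.2 0 0 -4 0.7; 0 0 -0.3 0 0 -6 0.7; 0 0 -0.4 0 0 -6 0.7' 25
python3 s.py
```

```text
time_s: 16.05
ee_pos: [0.4679, -0.0635, 0.0631]
eef_rot: [-1.574, -0.002, -1.612]
force: [-2.8, -0.2, 1.6]
grip_width: 0.058
F [-2.8 -0.2  1.6] M [-0.15  0.22  0.  ] p [467.87 -63.47  63.12] yaw -1.612 q6 -0.17
```

```bash
python3 -m jog '0 0 -0.1 0 0 -2 0.7; 0 0 -0.2 0 0 -4 0.7; 0 0 -0.3 0 0 -6 0.7; 0 0 -0.4 0 0 -6 0.7' 25
python3 s.py
```

```text
time_s: 16.38
ee_pos: [0.4677, -0.0635, 0.0627]
eef_rot: [-1.574, -0.002, -1.715]
force: [-2.8, -0.8, 2.3]
grip_width: 0.0578
F [-2.8 -0.8  2.3] M [-0.19  0.47 -0.05] p [467.68 -63.52  62.68] yaw -1.715 q6 -0.07
```

```bash
cat > k.py <<'E'
from h import *
import sys
c=camera("wrist");cv2.imwrite(f"pics/{sys.argv[1]}.png",c["img"][...,::-1])
W,uv=cloud(c)
img=c["img"][uv[:,1],uv[:,0]].astype(int)
k=(np.hypot(W[:,0]-.468,W[:,1]+.0634)<.026)&(W[:,2]>.075)&(W[:,2]<.12)
print("top",np.percentile(W[k][:,2],[25,50,75]));gr=k&(img.max(1)-img.min(1)<20)&(img.min(1)>90);print("stud",W[gr].mean(0))
E
python3 k.py w8
```

```text
top [0.08776262 0.08845937 0.08904238]
stud [ 0.46769914 -0.06318696  0.08931831]
```

View pics/w8.png

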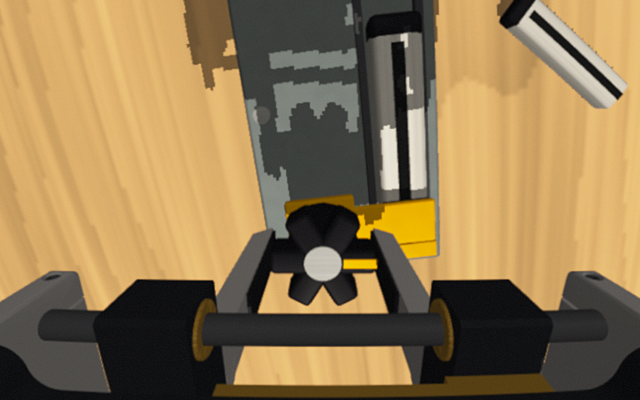

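```bash
python3 -m jog '0 0 -0.1 0 0 -2 0.7; 0 0 -0.2 0 0 -4 0.7; 0 0 -0.3 0 0 -5 0.7; 0 0 -0.3 0 0 -5 0.7' 30
python3 s.py
```

```text
time_s: 16.77
ee_pos: [0.4675, -0.0635, 0.0623]
eef_rot: [-1.575, -0.002, -1.799]
force: [-2.8, -1.3, -0.0]
grip_width: 0.058
F [-2.8 -1.3 -0. ] M [-0.22  0.4   0.06] p [467.55 -63.52  62.28] yaw -1.799 q6 0.02
```

```bash
python3 -m jog '0 0 -0.1 0 0 -2 0.7; 0 0 -0.2 0 0 -4 0.7; 0 0 -0.3 0 0 -5 0.7; 0 0 -0.3 0 0 -5 0.7' 30
python3 s.py; python3 k.py w9
```

```text
time_s: 17.1
ee_pos: [0.4675, -0.0635, 0.0619]
eef_rot: [-1.575, -0.003, -1.885]
force: [-1.8, -0.7, -0.3]
grip_width: 0.0577
F [-1.8 -0.7 -0.3] M [-0.2   0.18  0.09] p [467.55 -63.53  61.91] yaw -1.885 q6 0.1
top [0.08704933 0.08772657 0.08830641]
stud [ 0.46761187 -0.06324038  0.08857447]
```

```bash
python3 -m jog '0 0 -0.1 0 0 -2 0.7; 0 0 -0.2 0 0 -3 0.7; 0 0 -0.2 0 0 -4 0.7; 0 0 -0.2 0 0 -4 0.7' 30
python3 s.py
```

```text
time_s: 17.48
ee_pos: [0.4676, -0.0635, 0.0617]
eef_rot: [-1.575, -0.002, -1.955]
force: [-2.0, -0.1, -1.3]
grip_width: 0.0576
F [-2.  -0.1 -1.3] M [-0.25 -0.02  0.13] p [467.59 -63.53  61.68] yaw -1.955 q6 0.17
```

Now about 3.0 mm down with no hard stop felt. I'll let go in place, check that the knob stays, then rise.

```bash
python3 -m jog '0 0 0 0 0 0 0.5; 0 0 0 0 0 0 0.3; 0 0 0 0 0 0 0.1; 0 0 0 0 0 0 0; 0 0 0 0 0 0 0; 0 0 0 0 0 0 0; 0 0 0 0 0 0 0'
python3 s.py; python3 k.py w10
```

```text
time_s: 18.07
ee_pos: [0.4676, -0.0635, 0.0617]
eef_rot: [-1.574, -0.002, -1.955]
force: [0.1, 0.2, -0.4]
grip_width: 0.0928
F [ 0.1  0.2 -0.4] M [-0.02 -0.09 -0.05] p [467.64 -63.53  61.72] yaw -1.955 q6 0.17
top [0.08679307 0.087463   0.08803858]
stud [ 0.46752533 -0.0632273   0.08829043]
```

View pics/w10.png

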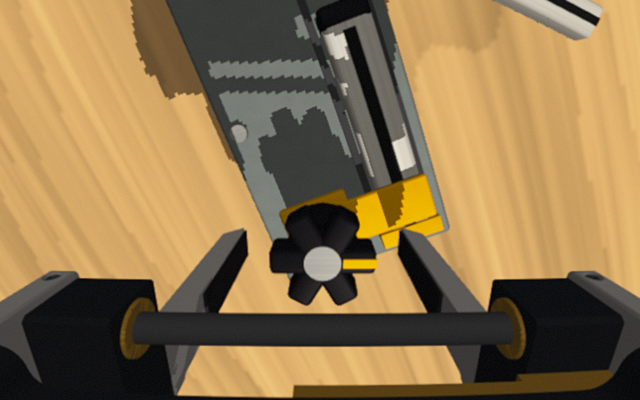

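Fingers are clear at px 245 and 400 and the knob (322,262) stayed at its height, with its top at 87.5 mm, 3.0 mm below the dropped position. Rising and checking the bar and jaw.

```bash
python3 -m jog '0 0 10 0 0 0 0; 0 0 25 0 0 0 0; 0 0 45 0 0 0 0; 0 0 75 0 0 0 0; 0 0 110 0 0 0 0; 0 0 145 0 0 0 0; 0 0 170 0 0 0 0; 0 0 170 0 0 0 0; 0 0 170 0 0 0 0'
python3 - <<'E'
from h import *
c=camera("wrist");W,uv=cloud(c);img=c["img"][uv[:,1],uv[:,0]].astype(int)
cv2.imwrite("pics/w11.png",c["img"][...,::-1])
k=(np.hypot(W[:,0]-.468,W[:,1]+.0634)<.026)&(W[:,2]>.075)&(W[:,2]<.12)
print("knob top",np.median(W[k][:,2]),cv2.minEnclosingCircle((W[k][:,:2]*1000).astype(np.float32)))
b=np.array([.0262,1,0]);b/=np.linalg.norm(b)
j=(abs(W[:,0]-.530)<.012)&(abs(W[:,1]+.064)<.01)&(W[:,2]>.03);print("jaw top",np.median(W[j][:,2]))
q=(abs(W[:,0]-.531)<.017)&(W[:,1]>-.03)&(W[:,1]<.1)&(W[:,2]>.031);print("bar tail y",np.percentile(W[q][:,1],[99,99.8]),np.median(W[q][:,2]))
s=camera("scene");cv2.imwrite("pics/s11.png",cv2.resize(s["img"][150:260,250:410],None,fx=5,fy=5)[...,::-1])
E
```

```text
time_s: 18.87
ee_pos: [0.4679, -0.0636, 0.2332]
eef_rot: [-1.572, -0.002, -1.955]
force: [-0.2, 0.2, -0.7]
grip_width: 0.0942
knob top 0.08757365615703654 ((468.0123596191406, -63.40392303466797), 25.965065002441406)
jaw top 0.3535588145323022
bar tail y [0.06413017 0.06507863] 0.03535000412803548
```

View pics/s11.png

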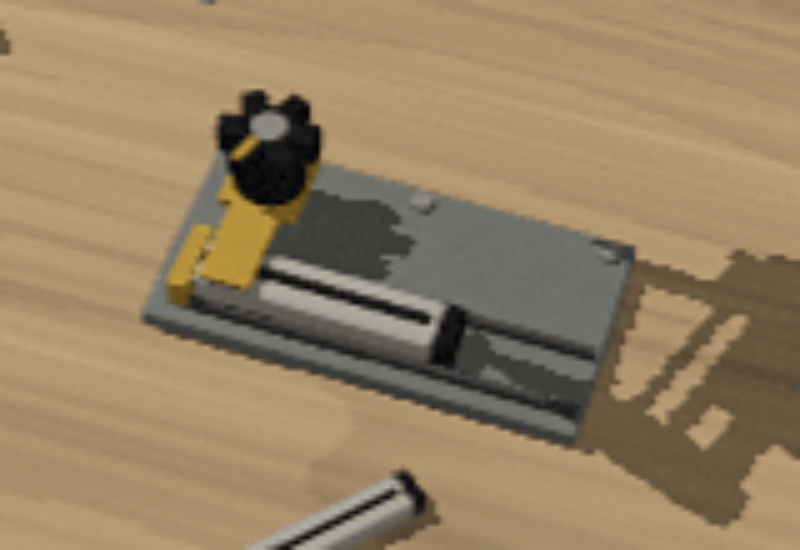

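View pics/w11.png

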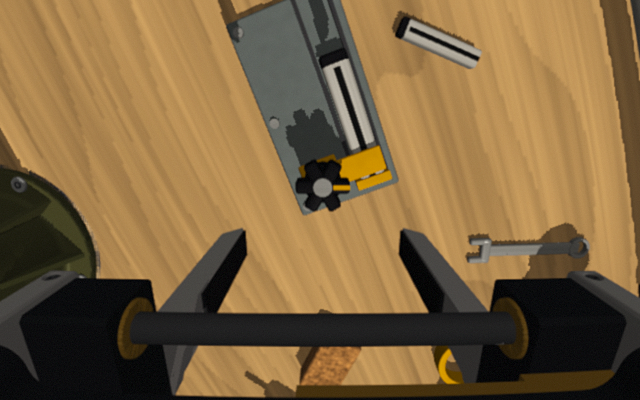

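```bash
python3 - <<'E'
from h import *
import pickle
def jaw(c):
    W,uv=cloud(c);img=c["img"][uv[:,1],uv[:,0]].astype(int)
    y=(img[:,0]>150)&(img[:,2]<90)&(img[:,1]>90)&(W[:,2]>.035)&(W[:,2]<.06)&(abs(W[:,0]-.525)<.017)&(abs(W[:,1]+.062)<.012)
    return np.median(W[y][:,2]),y.sum()
print("before",jaw(pickle.load(open("w4.pkl","rb"))[0]),"now",jaw(camera("wrist")))
E
```

```text
before (np.float64(0.04666158282972732), np.int64(738)) now (np.float64(0.04373930597912735), np.int64(577))
```

The jaw is 2.9 mm down and holding, so I'm handing in.

```bash
python3 -c "
from station import *
print(hand_in(), get_obs()['time_s'])"
```

```text
the job is handed in; nothing more can be done
the job is handed in; nothing more can be done
```

The bar is home against the stop, the knob dropped and was then tightened, and the jaw is clamped on the bar. I handed in at about 19 s; no verdict is reported.

- **Bar:** I pushed the longer bar along the channel until the force rose from about 4 N to 16 N. That was at the place worked out for the stop, with the knob still up. In the last check its end was still there and it lay flat.
- **Dropping the knob:** I turned it about 43° anticlockwise with a light push down, up to about 13 N on the wrist. It came free and sank 9 mm onto the jaw, and I let go briefly to confirm it had seated.
- **Tightening:** I turned it about 66° clockwise, the resistance rose gently, and I stopped before meeting anything solid. After I let go, the knob stood 3.0 mm below its dropped height and on its axis to within about 1 mm. The jaw arm was 2.9 mm lower than when raised.
- **At hand-in:** The gripper was open and clear above the fixture. I touched none of the other things on the bench, though I did not measure their positions again.
- **Disagreement:** The yellow mark gave the knob's starting angle about 6–7° off what the lobes gave. I went by the lobes, and the fingers sat square on them.
- **Bad reading:** My first check of the jaw height picked up the gripper instead, so I measured it again.

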